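Unlock the sample tote and hold its gate wide open

ROBOT

A 6-joint arm with a two-finger parallel gripper is mounted at the origin on the work surface. World frame = base frame: x ahead of the robot, y to its left, z up, the work surface at z = 0. Lengths are in m, angles in rad, forces in N, time in s.
With the tool pointing down it reaches from about 0.35 to 0.775 m from the base axis. Payload 5.5 kg.
Tool frame: the origin (TCP) lies where the fingers leave the gripper's body, on its centre line; the fingertips stand env.tip_reach ahead of it and the grasp point (between the pads) lies 54 mm ahead of it (env.tip_reach is the distance from the TCP to the fingertips, in m); z points along the fingers, y is the line along which they close (so a half turn about z gives the same grasp; the last joint's range is limited). The gripper opens to 85 mm and grips with 20 to 120 N. Pads are 22 mm wide; open, the fingers measure 114 mm over their backs; the gripper's body (76 mm by 85 mm) begins 54 mm behind the grasp point. The pads swing forward as they close: fully open they stand 13 mm farther back than shut.
Start: joints at [-1.48, 0.313, 0.046, 1.304, 0, 1.431], TCP at [0.132, -0.56, 0.304] pointing down, gripper open.
Joint ranges: [-2.76, 2.76], [-0.86, 1.69], [-1.03, 1.26], [-2.2, 2.34], [-1.47, 1.5], [-3.14, 3.14]. Speed limits (rad/s): [2.57, 2.57, 3.14, 3.14, 3.14, 3.14].

INTERFACE

Orientations are given as a unit quaternion [w, x, y, z].
In Python, from workcell import status, optics, hand_in, env gives the robot as it stands.
- The arm moves only by the shell command python3 -m handwheel 'ROWS' [FORCE]. ROWS is a JSON object whose one key "deltas" holds a list of rows, each a list of 5 numbers: the opening, from -1 (shut) to 1 (fully open), then the shift along the tool's x, y, z in units of 40 mm (1.0 is 40 mm), then the turn about the tool's z in units of 10 degrees (1.0 is 10 degrees). In form: {"deltas": [[jaw, x, y, z, roll], ...]}. A call has 1 to 20 rows; each row shifts and turns the commanded pose from where the row before left it, along the tool's axes as they then stand; what a row does not reach is not made up. A row lasts 1/8 s, in which the tool goes at most 62.5 mm and 10.7 degrees, less where a joint would pass 70% of its speed; a pose out of reach is approached as far as the arm can. A call is refused whole if a number of a shift passes 1 or a number of a turn 1, either way. A call with a gripper value outside its range is refused whole. The fingers move at their own pace and stop on an object; FORCE is the grip in N (left out, the last holds). Time passes only in rows, so rows that do not move let the fingers close. It gives the time, the measured TCP pose, the force, the opening and the grip force at its end, in the units of the state.
- status.get_state(): the state, without advancing time (a new reading comes with each control period).
- optics.read_camera(name): name is "side" or "top" or "wrist"; returns a dict with "frame" (480x640x3 uint8, red, green, blue), "depth" (480x640 float32, m along the optical axis (not along the pixel's ray), 0 where there is no reading), "vfov" (degrees; the focal length in pixels is half the picture's height over the tangent of half this angle, whatever the lens; pixels are square), "cx", "cy" (the principal point, pixels), "k1" (the pictures are not rectified: a ray, as slopes to the right and down, at radius r is drawn at 1 + k1 r^2 times it, then the intrinsics apply), "origin" and "attitude" of the camera in the world. Camera axes: x right, y down, z forward; pixel columns grow to the right and rows downward; lengths in m; the calibration is good to about 2 mm. A picture is of the moment at which its call begins.
- hand_in(): hands the job in; it is judged then, once.
The state is a dict: "clock": time; "joint_pos": joint angles; "qvel": joint speeds; "tau": joint torques, N m; "tcp_pos": TCP position; "orientation": TCP orientation; "wrist_force": force on the tool from outside, world axes, zero at the start; "ft_torque": the same for the moment, N m; "finger_gap": finger opening in m; "grip_force": force on a finger pad.
Only numpy, scipy, OpenCV 4.12 (cv2) and the standard library are available. Lean on these libraries where they do the work, as an engineer would, in place of code of your own. Each camera call takes 0.05 s, during which the arm holds its last target. There are 200 camera calls.

TASK

To open the blue sample tote, turn the button on its front corner ledge until the nose faces the raised mark, then squeeze the catch with the round pins fully in between the fingers, and after it the catch with the square paddles likewise. Swing the gate by its upright handle towards you, past its detent, until it stands wide open, square to the tote's front or a little more, and finish while still holding it there: do not let go. Leave everything else on the bench and in the tote undisturbed.

Things in the scene. Friction and masses are not known exactly. Their poses are not given: they have to be found in the camera images.
- tote: blue plastic tote, 400 mm wide, 270 deep, fixed. Origin on the bench under the gate line; x from the front (gate) to the back, y along the front to the hinge corner. A deck, top 130 above the bench, runs along the front (x 4 to 78 mm) under the catches. At the other corner (y -113 to -190) a ledge at deck height juts forward to x -105 with turn button and mark
- latch_grip (a point): on the turn button's vertical axis, 31 mm above the deck, where to pinch. Upright metal thumb grip 36 mm long, 10 thick, top 44 above the deck; under it a nose (12 wide, 2 to 10 above the deck) reaches 55 from the axis. This frame turns with it: -x along the nose, y across the 10 mm thickness. Turns at about 0.2 N m, stays where left
- latch_nose (a point): the tip of the turn button's nose, 6 mm above the deck; at the start it lies across the front of the gate's free end, in the gate's way
- mark (a point): near end of the mark, a raised grey rib 13 mm long, 6 wide, 9 high on the ledge, straight in front of the button's axis on the robot side, 60 mm from that axis
- latch (a joint): turn button, rad: 0 when the nose faces the mark squarely, growing clockwise seen from above as the nose turns towards the gate (1.57 would be along the gate); range -0.4 to 1.5. Starts at 1.0 to 1.45, so it is turned anticlockwise
- round_grip (a point): middle of the catch with two upright bare-metal ROUND pins (14 mm diameter), 24 mm above the deck: where to squeeze, along its y axis (the tote's y). Pins' outer faces 54 apart, from 4 to 34 above the deck; each slides up to 12 to the middle at about 2.5 N and stays where left. Tote x +40; it has either of two places, 120 mm apart. Its low hooks reach through a notch in the gate's top
- square_grip (a point): the same point of the other catch, which has two upright bare-metal flat SQUARE paddles (8 mm thick, 44 wide along the tote's x) in place of pins; otherwise alike (outer faces 54 mm apart, 4 to 34 above the deck, 12 travel each, about 2.5 N). Stands in the other of the two places
- gate_hinge (a point): on the gate's vertical hinge axis, at deck level (130 mm above the bench)
- handle (a point): on the gate's handle, 16 mm above deck level: upright round metal post, 18 mm diameter, top 19 above this point, the bracket carrying it 40 below this point. It stands 46 in front of the gate plate, 139 from the hinge axis, and moves with the gate
- gate (a joint): grey gate (6 mm thick, 250 long from the hinge, top 12 above the deck), rad: 0 shut, growing clockwise seen from above as it swings towards the robot; 1.57 square to the tote's front, stop 1.8. A light spring closes it (2 N at the handle); a ball detent resists at 0.75 to 1.1 (6 N); let go beyond, it drifts back to rest at 1.12
- round_tab_l (a joint): pin of the round catch on the tote's +y side, m: 0 out (at the start), growing as it is squeezed inward, 0.012 at its stop; above about 0.006 it no longer holds the gate
- round_tab_r (a joint): pin of the round catch on the tote's -y side, m: 0 out (at the start), growing as it is squeezed inward, 0.012 at its stop; above about 0.006 it no longer holds the gate
- square_tab_l (a joint): paddle of the square catch on the tote's +y side, m: 0 out (at the start), growing as it is squeezed inward, 0.012 at its stop; above about 0.006 it no longer holds the gate
- square_tab_r (a joint): paddle of the square catch on the tote's -y side, m: 0 out (at the start), growing as it is squeezed inward, 0.012 at its stop; above about 0.006 it no longer holds the gate
- tube_rack: bystander, not to be disturbed: white rack of blue-capped tubes, 102 x 192 x 89 mm, standing inside the tote, origin under its centre
- timer: bystander, not to be disturbed: small white bench timer 36 x 40 x 16 mm lying on the tote's deck near the hinge corner, origin under its centre
- tip_box: bystander, not to be disturbed: grey pipette-tip box 80 x 120 x 62 mm on the bench in front of the tote, off the corner with the turn button, origin under its centre
- pipette: bystander, not to be disturbed: white hand pipette about 226 mm long, 24 mm thick (50 mm across its finger rest) lying on the bench in front of the hinge corner, origin under its middle
- reagent_bottle: bystander, not to be disturbed: amber bottle, 72 mm across, 160 mm tall, standing at the right of the bench, origin under its centre
- mini_centrifuge: bystander, not to be disturbed: round pale blue mini centrifuge, 150 mm across, 110 mm tall, at the left, origin under its centre
- marker: bystander, not to be disturbed: marker pen 135 mm long, 17 mm thick, lying at the left, origin under its middle

How it is judged:
On the way, in this order (a step that is already met when the one before it is completed fails the run):
1. the turn button's nose faces the mark (within 0.2 rad), no catch squeezed yet, gate shut (value of joint latch between -0.2 and 0.2 rad and value of joint each of round_tab_l, round_tab_r, square_tab_l, square_tab_r below 0.004 m and value of joint gate below 0.15 rad), for 0.2 s.
2. the round catch is squeezed between the fingers, both pins in by more than 7 mm, while the square one is still out (value of joint each of round_tab_l, round_tab_r above 0.007 m and contact force between the fingers and round_tab_l above 0.5 N and contact force between the fingers and round_tab_r above 0.5 N and value of joint each of square_tab_l, square_tab_r below 0.004 m), for 0.1 s.
3. then the square catch is squeezed between the fingers, both paddles in by more than 7 mm (value of joint each of square_tab_l, square_tab_r above 0.007 m and contact force between the fingers and square_tab_l above 0.5 N and contact force between the fingers and square_tab_r above 0.5 N), for 0.1 s.
4. the gate is swung past its detent by the fingers (value of joint gate above 1.2 rad and contact force between the fingers and gate above 0.3 N), for 0.1 s.
At the end, for the whole second after the job is handed in: the gate stands at 1.4 rad or more (about square to the tote's front), still, with the fingers on it (contact over 0.5 N); the turn button's nose faces the mark within 0.3 rad; all four catch pins and paddles are still in by more than 6 mm (value of joint gate between 1.4 and 1.82 rad and velocity of joint gate between -0.1 and 0.1 rad/s and contact force between the fingers and gate above 0.5 N and value of joint latch between -0.3 and 0.3 rad and value of joint each of round_tab_l, round_tab_r, square_tab_l, square_tab_r above 0.006 m); the arm keeps its last pose, push and grip.
It fails at once if a bystander is moved by more than 30 mm (distance of any of tube_rack, timer, tip_box, pipette, reagent_bottle, mini_centrifuge, marker from where it was at the start of the episode above 0.03 m).
It also fails if it takes over 64 s, if anything falls off the work surface, if the arm or the gripper's body presses on something with over 40 N, if the wrist force passes 120 N, or if a joint passes its speed limit or range.

## Working session

There is one attempt and no reset: what is moved stays moved. The work goes in short steps, Python scripts to look and compute and a shell command to move; the robot and the scene stay as the last step left them, time stands still between calls to the robot, and variables do not carry over. Pictures are saved under pics/ and viewed, at most 10 in all, crops included, and the job is handed in when it is done.

```bash
ls; mkdir -p pics; cat > h.py <<'E'
import numpy as np, cv2, pickle
from scipy.spatial.transform import Rotation as R
from workcell import status, optics, env
def Rq(q): return R.from_quat([q[1],q[2],q[3],q[0]]).as_matrix()
def snap(n,f=None):
    c=optics.read_camera(n); pickle.dump(c,open(f'{f or n}.pkl','wb')); cv2.imwrite(f'pics/{f or n}.png',c['frame'][:,:,::-1]); return c
def load(f): return pickle.load(open(f+'.pkl','rb'))
def rays(c,uv):
    uv=np.atleast_2d(np.array(uv,float)); f=240/np.tan(np.radians(c['vfov'])/2)
    d=(uv-[c['cx'],c['cy']])/f; s=d.copy()
    for _ in range(20): s=d/(1+c['k1']*(s**2).sum(1,keepdims=True))
    return np.c_[s,np.ones(len(s))]
def att(c):
    a=np.array(c['attitude']); return a if a.shape==(3,3) else Rq(a)
def plane(c,uv,z):
    d=rays(c,uv)@att(c).T; o=np.array(c['origin']); return o+d*((z-o[2])/d[:,2])[:,None]
def deep(c,uv):
    uv=np.atleast_2d(uv); r=rays(c,uv); z=c['depth'][uv[:,1].astype(int),uv[:,0].astype(int)]
    return np.array(c['origin'])+(r*z[:,None])@att(c).T
def proj(c,p):
    q=(np.atleast_2d(p)-np.array(c['origin']))@att(c); s=q[:,:2]/q[:,2:]
    f=240/np.tan(np.radians(c['vfov'])/2); return s*(1+c['k1']*(s**2).sum(1,keepdims=True))*f+[c['cx'],c['cy']]
E
python3 - <<'E'
from h import *
for n in ['top','side','wrist']:
    c=snap(n); print(n,c['origin'],c['attitude'],c['vfov'],c['cx'],c['cy'],c['k1'])
print(status.get_state(),env.tip_reach)
E
```

```text
pics
top [0.40118267 0.0134128  1.36268101] [-0.05626007  0.71267718 -0.69685627  0.05759677] 51.32104076546932 325.50085597601964 243.6613859335782 -0.1372741418028145
side [0.37403412 0.89607319 0.9887189 ] [ 0.05104354 -0.11400705  0.91381847 -0.38643597] 51.54700684316923 319.61521469019294 234.44787756853407 -0.07504310785596933
wrist [ 0.20731803 -0.54265152  0.3729633 ] [ 0.11957042  0.77487041 -0.61339613 -0.09499449] 59.621946599836335 318.83036617878673 242.91438453200283 -0.003581542136313658
{'clock': 0.15, 'joint_pos': array([-1.47952914e+00,  3.13874485e-01,  4.52494435e-02,  1.30363167e+00,
        1.28784205e-05,  1.43117256e+00]), 'qvel': array([-0.00115604, -0.00117945,  0.00278926,  0.00030707, -0.0009539 ,
        0.00164533]), 'tau': array([ 2.23759729e-03, -4.81063843e+01,  2.98816699e+01,  1.40226664e-02,
       -9.40205268e-05,  1.15620742e-05]), 'tcp_pos': array([ 0.13153968, -0.55945786,  0.30319103]), 'orientation': array([-7.29824944e-04,  9.93343305e-01,  1.15189176e-01,  2.40904495e-05]), 'wrist_force': array([ 0.10900308, -0.98497676,  0.09256583]), 'ft_torque': array([-0.00307251,  0.06337616, -0.05284159]), 'grip_force': 0.0, 'finger_gap': 0.08549473905083829} 0.0726
```

View pics/top.png

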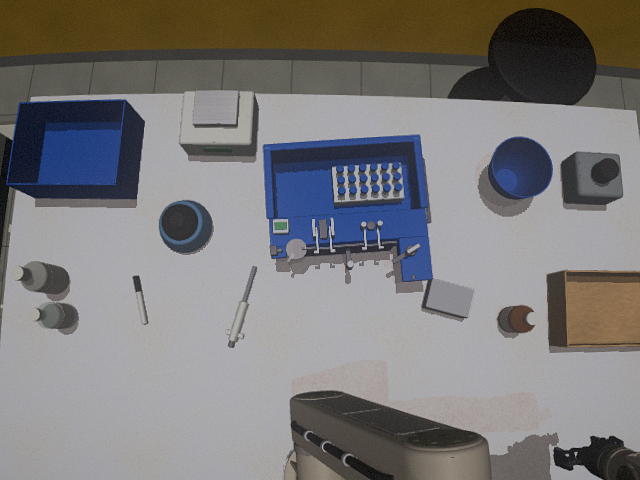

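View pics/side.png

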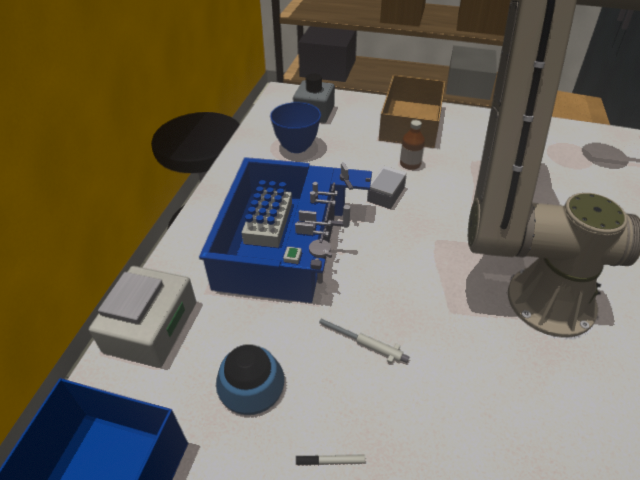

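```bash
python3 - <<'E'
import cv2
a=cv2.imread('pics/top.png')[208:288,260:440]; b=cv2.imread('pics/side.png')[155:285,260:420]
cv2.imwrite('pics/c1.png',cv2.resize(a,None,fx=4.4,fy=4.4,interpolation=cv2.INTER_CUBIC))
cv2.imwrite('pics/c2.png',cv2.resize(b,None,fx=4.5,fy=4.5,interpolation=cv2.INTER_CUBIC))
E
```

```text
(no output)
```

View pics/c1.png

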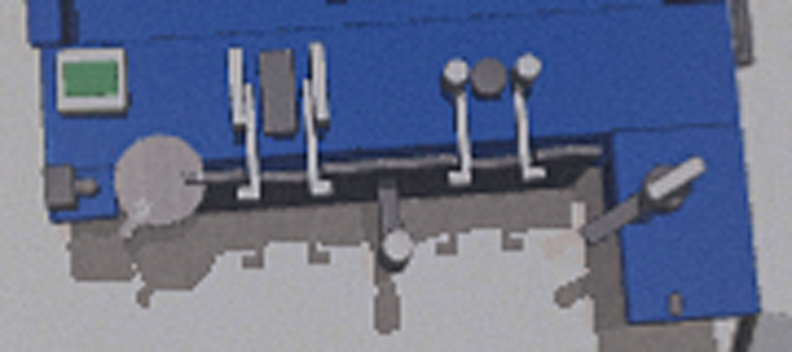

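View pics/c2.png

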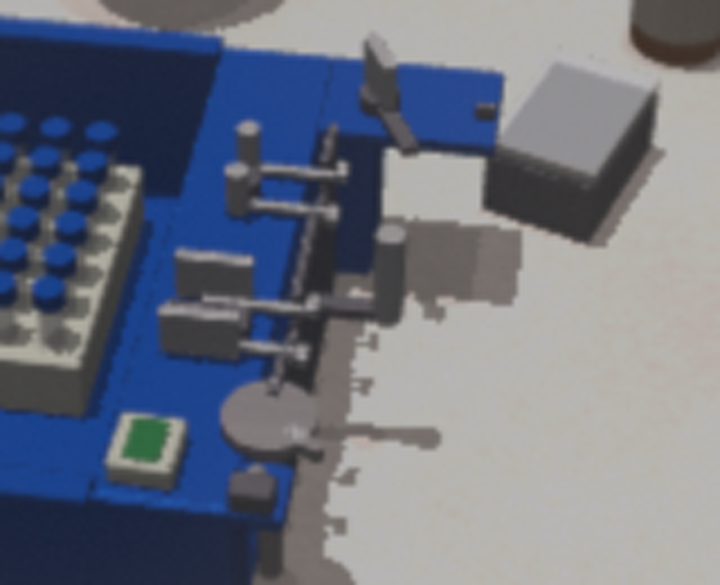

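```bash
python3 - <<'E'
from h import *
np.set_printoptions(precision=4,suppress=True)
t=load('top'); s=load('side')
def T(u,v): return [259.6+u/4.4,207.6+v/4.4]
def S(u,v): return [259.6+u/4.5,154.6+v/4.5]
L={'pinL':(456,66,.164),'pinR':(528,62,.164),'gripA':(655,190,.174),'gripB':(697,165,.174),'nose':(590,235,.140),'handle':(398,244,.165),'mark':(675,300,.139),'ledgeL':(627,322,.13),'ledgeR':(758,313,.13),'padL_f':(239,125,.164),'padL_b':(236,50,.164),'padR_f':(321,122,.164),'padR_b':(317,45,.164),'hingedisk':(160,180,.15)}
for k,(u,v,z) in L.items():
    p=T(u,v); print(k,plane(t,p,z)[0],'depth',deep(t,p)[0])
print('side')
M={'pinL':(237,172,.164),'pinR':(248,128,.164),'handle':(391,233,.165),'mark':(486,108,.139),'ledgeL':(499,153,.13),'ledgeR':(503,73,.13),'disk':(270,414,.15),'gripmid':(380,52,.174)}
for k,(u,v,z) in M.items():
    p=S(u,v); print(k,plane(s,p,z)[0],'depth',deep(s,p)[0])
E
```

```text
pinL [ 0.6505 -0.078   0.164 ] depth [ 0.6509 -0.0781  0.1623]
pinR [ 0.6537 -0.1182  0.164 ] depth [ 0.6537 -0.1182  0.1641]
gripA [ 0.5816 -0.1875  0.174 ] depth [ 0.5818 -0.1876  0.1729]
gripB [ 0.596  -0.2108  0.174 ] depth [ 0.5959 -0.2107  0.1748]
nose [ 0.5604 -0.1563  0.14  ] depth [ 0.5603 -0.1562  0.1407]
handle [ 0.5498 -0.047   0.165 ] depth [ 0.5508 -0.0474  0.1571]
mark [ 0.5247 -0.2045  0.139 ] depth [ 0.5245 -0.2041  0.1412]
ledgeL [ 0.5127 -0.1788  0.13  ] depth [ 0.5131 -0.1796  0.125 ]
ledgeR [ 0.5192 -0.2535  0.13  ] depth [ 0.5195 -0.2543  0.1266]
padL_f [0.6144 0.042  0.164 ] depth [0.6153 0.0421 0.1584]
padL_b [0.6567 0.0447 0.164 ] depth [0.6636 0.0456 0.132 ]
padR_f [ 0.6171 -0.0034  0.164 ] depth [ 0.6185 -0.0035  0.1561]
padR_b [ 0.6606 -0.0003  0.164 ] depth [ 0.6675 -0.0007  0.1325]
hingedisk [0.5847 0.0856 0.15  ] depth [0.5863 0.0862 0.1394]
side
pinL [ 0.6462 -0.0735  0.164 ] depth [ 0.6471 -0.0767  0.1613]
pinR [ 0.6505 -0.1148  0.164 ] depth [ 0.6507 -0.1154  0.1635]
handle [ 0.548  -0.0411  0.165 ] depth [ 0.5491 -0.0467  0.1601]
mark [ 0.5213 -0.2003  0.139 ] depth [ 0.5218 -0.2041  0.136 ]
ledgeL [ 0.5071 -0.1698  0.13  ] depth [ 0.5191 -0.2655  0.0529]
ledgeR [ 0.5189 -0.2503  0.13  ] depth [ 0.5414 -0.4288 -0.0037]
disk [0.5824 0.0992 0.15  ] depth [0.5853 0.0879 0.1381]
gripmid [ 0.588  -0.1943  0.174 ] depth [ 0.5888 -0.1982  0.1711]
```

```bash
python3 -m handwheel '{"deltas": [[1,0.94,-0.44,0,0],[1,0.94,-0.44,0,0],[1,0.94,-0.44,0,0],[1,0.94,-0.44,0,0],[1,0.94,-0.44,0,0],[1,0.94,-0.44,0,0],[1,0.94,-0.44,0,0],[1,0.94,-0.44,0,0],[1,0.94,-0.44,0,0],[1,0.94,-0.44,0,0],[1,0.94,-0.44,0,0],[1,0.94,-0.44,0,0],[1,0.94,-0.44,0,0],[1,0.94,-0.44,0,0]]}' 40
python3 -m handwheel '{"deltas": [[1,0,0,0,-1],[1,0,0,0,-1],[1,0,0,0,-1],[1,0,0,0,-1],[1,0,0,0,-1],[1,0,0,0,-1],[1,0,0,0,-1],[1,0,0,0,-1],[1,0,0,0,-1],[1,0,0,0,-1],[1,0,0,0,-0.94],[1,0,0,0,0]]}'
python3 - <<'E'
from h import *
c=snap('wrist','w1'); print(c['origin'],c['attitude']); s=status.get_state(); print(s['joint_pos'],s['tcp_pos'],s['orientation'])
E
```

```text
clock: 1.9
tcp_pos: [0.5885, -0.1985, 0.3035]
orientation: [-0.0, 0.993, 0.115, -0.0]
wrist_force: [0.4, -1.3, 0.5]
finger_gap: 0.0852
grip_force: 0.0
clock: 3.4
tcp_pos: [0.5875, -0.1994, 0.3035]
orientation: [-0.0, 0.481, 0.877, -0.0]
wrist_force: [0.1, -0.3, -1.0]
finger_gap: 0.0859
grip_force: 0.0
[ 0.54670547 -0.13515659  0.3733863 ] [0.14683929 0.94859784 0.27714972 0.04228934]
[-4.56568149e-01  4.04362864e-01  1.76793655e-01  1.34385115e+00
 -4.27356064e-05  5.47928417e-01] [ 0.58749709 -0.19944922  0.30356391] [-3.10716552e-04  4.81397350e-01  8.76502421e-01 -3.55935697e-05]
```

View pics/w1.png

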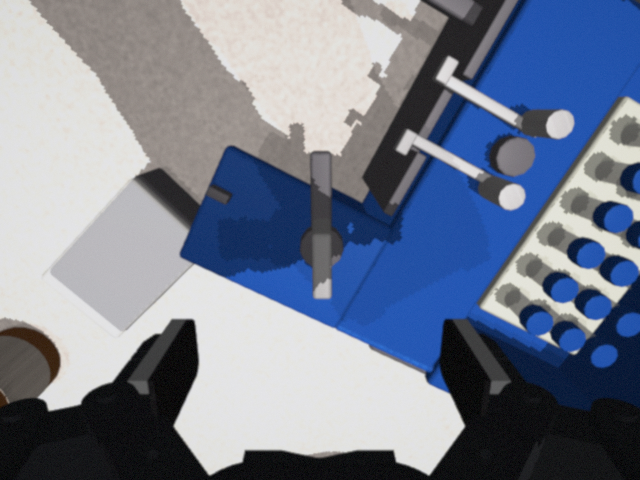

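```bash
python3 - <<'E'
from h import *
np.set_printoptions(precision=4,suppress=True)
c=load('w1')
L={'gA':(323,236,.174),'gB':(322,298,.174),'nose':(320,152,.140),'mark':(224,198,.139),'mark0':(212,189,.139),'pinR':(511,197,.164),'pinL':(560,124,.164),'ledgeL':(231,147,.13),'ledgeR':(181,257,.13),'gateend_front':(364,180,.142),'gateend_back':(385,210,.142)}
P={}
for k,(u,v,z) in L.items(): P[k]=plane(c,(u,v),z)[0]; print(k,P[k],deep(c,(u,v))[0])
m=(P['gA']+P['gB'])/2
d=P['nose']-m; print('axis',m,'nose az',np.arctan2(d[1],d[0]),np.linalg.norm(d[:2]))
d=P['gA']-P['gB'];print('grip az',np.arctan2(d[1],d[0]),np.linalg.norm(d))
for a,b in(('pinL','pinR'),('ledgeL','ledgeR')):
    d=P[a]-P[b]; print('yaw',np.arctan2(-d[0],d[1]),np.linalg.norm(d))
q=(P['pinL']+P['pinR'])/2;print('round',q)
s=status.get_state();A=Rq(s['orientation']);print('tool delta/40mm for latch',(A.T@(m-s['tcp_pos']))/.04, 'az',np.arctan2(A[1,0],A[0,0]))
E
```

```text
gA [ 0.5803 -0.1844  0.174 ] [ 0.5805 -0.1846  0.1731]
gB [ 0.5981 -0.213   0.174 ] [ 0.5985 -0.2136  0.1725]
nose [ 0.5587 -0.1533  0.14  ] [ 0.5588 -0.1534  0.1395]
mark [ 0.5267 -0.2043  0.139 ] [ 0.5267 -0.2043  0.1391]
mark0 [ 0.5185 -0.2035  0.139 ] [ 0.5186 -0.2032  0.1399]
pinR [ 0.6511 -0.1182  0.164 ] [ 0.6511 -0.1182  0.1641]
pinL [ 0.6477 -0.0781  0.164 ] [ 0.6479 -0.078   0.1637]
ledgeL [ 0.5151 -0.179   0.13  ] [ 0.5148 -0.1793  0.1281]
ledgeR [ 0.5213 -0.2537  0.13  ] [ 0.5211 -0.2547  0.1281]
gateend_front [ 0.5873 -0.1529  0.142 ] [ 0.606  -0.161   0.0355]
gateend_back [ 0.6069 -0.1605  0.142 ] [ 0.6067 -0.1604  0.1428]
axis [ 0.5892 -0.1987  0.174 ] nose az 2.162204020444685 0.05465643751361075
grip az 2.126683298173027 0.033714305691831925
yaw 0.0852024010401394 0.04025530036029043
yaw 0.08232396992486776 0.07501846561388469
round [ 0.6494 -0.0981  0.164 ]
tool delta/40mm for latch [-0.0086  0.0475  3.2391] az 2.137096008711537
```

```bash
python3 -m handwheel '{"deltas": [[1,0,0.05,0.4,0],[1,0,0,0.6,0],[1,0,0,0.6,0],[1,0,0,0.4,0],[1,0,0,0.16,0],[-1,0,0,0,0],[-1,0,0,0,0],[-1,0,0,0,0],[-1,0,0,0,0],[-1,0,0,0,0],[-1,0,0,0,0],[-1,0,0,0,0],[-1,0,0,0,0]]}' 40
python3 - <<'E'
from h import *
s=status.get_state(); print(s['finger_gap'],s['grip_force'],s['tcp_pos'],s['wrist_force'])
E
```

```text
clock: 5.08
tcp_pos: [0.589, -0.1989, 0.2182]
orientation: [0.0, 0.48, 0.877, -0.001]
wrist_force: [-4.2, -2.7, 6.9]
finger_gap: 0.0093
grip_force: 42.2
0.0092621282777631 42.19036102294922 [ 0.58895242 -0.19892218  0.21819687] [-4.1502162  -2.66561525  6.86791715]
```

```bash
python3 -m handwheel '{"deltas": [[-1,0,0,0,-0.5],[-1,0,0,0,-0.5],[-1,0,0,0,-0.5],[-1,0,0,0,-0.5],[-1,0,0,0,-0.5],[-1,0,0,0,-0.5],[-1,0,0,0,-0.5],[-1,0,0,0,-0.5],[-1,0,0,0,-0.5],[-1,0,0,0,-0.5],[-1,0,0,0,-0.5],[-1,0,0,0,-0.5],[-1,0,0,0,-0.25],[-1,0,0,0,0],[-1,0,0,0,0],[-1,0,0,0,0]]}' 40
python3 -m handwheel '{"deltas": [[1,0,0,0,0],[1,0,0,0,0],[1,0,0,0,0],[1,0,0,0,0],[1,0,0,0,0],[1,0,0,-0.3,0],[1,0,0,-0.6,0],[1,0,0,-0.6,0],[1,0,0,-0.6,0],[1,0,0,0,0]]}'
python3 - <<'E'
from h import *
np.set_printoptions(precision=4,suppress=True)
c=snap('wrist','w2')
s=status.get_state();A=Rq(s['orientation']);print('az',np.arctan2(A[1,0],A[0,0]),s['tcp_pos'],s['joint_pos'])
for k,p in {'round':(.6494,-.0981,.164)}.items():print(k,(A.T@(np.array(p)-s['tcp_pos']))/.04)
E
```

```text
clock: 7.08
tcp_pos: [0.5894, -0.1979, 0.2182]
orientation: [0.0, -0.045, 0.999, 0.0]
wrist_force: [-3.1, 1.2, 4.6]
finger_gap: 0.0092
grip_force: 42.2
clock: 8.32
tcp_pos: [0.5903, -0.1989, 0.3045]
orientation: [0.002, -0.045, 0.999, -0.001]
wrist_force: [-0.0, -0.8, 0.3]
finger_gap: 0.0856
grip_force: 0.0
az -3.052194313955817 [ 0.5898 -0.1987  0.3027] [-0.4538  0.4059  0.177   1.3392 -0.0001 -0.5432]
round [-1.7008  2.3758  3.4679]
```

View pics/w2.png

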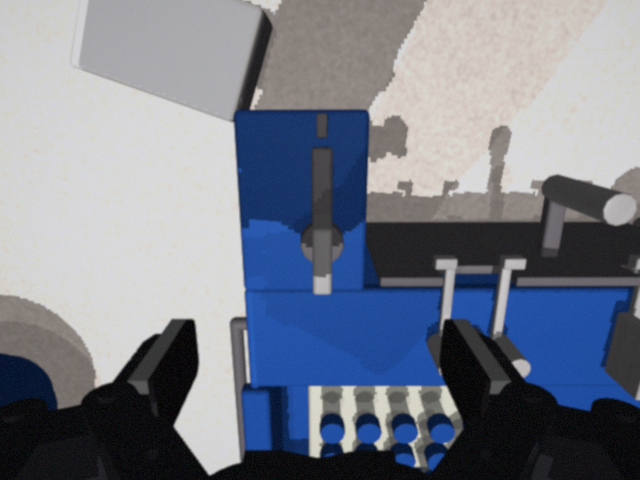

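```bash
python3 -m handwheel '{"deltas": [[1,-0.425,0.594,0,0],[1,-0.425,0.594,0,0],[1,-0.425,0.594,0,0],[1,-0.425,0.594,0,0],[1,0,0,0,0],[1,0,0,0,0]]}' 40
python3 - <<'E'
from h import *
c=snap('wrist','w3')
s=status.get_state();A=Rq(s['orientation']);print('az',np.arctan2(A[1,0],A[0,0]),s['tcp_pos'],s['joint_pos'])
E
```

```text
clock: 9.12
tcp_pos: [0.6481, -0.0979, 0.3004]
orientation: [-0.001, -0.045, 0.999, 0.0]
wrist_force: [0.3, 0.1, 0.3]
finger_gap: 0.0854
grip_force: 0.0
az -3.0527351482040608 [ 0.64800061 -0.09822773  0.30072406] [-2.72653077e-01  4.77955035e-01  2.83026113e-01  1.37720123e+00
 -4.42663888e-04 -3.61510247e-01]
```

View pics/w3.png

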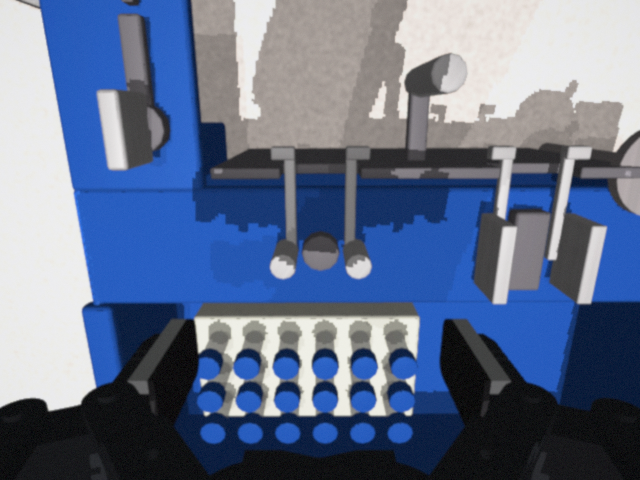

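```bash
python3 - <<'E'
from h import *
np.set_printoptions(precision=4,suppress=True)
c=load('w3')
s=status.get_state();A=Rq(s['orientation']);yaw=.085
Rz=R.from_euler('z',yaw).as_matrix()
L={'pinR':(283,267,.164),'pinL':(358,267,.164),'handle':(451,72,.165),'sqR_f':(508,226,.164),'sqR_b':(500,303,.164),'sqL_f':(602,227,.164),'sqL_b':(586,303,.164),'gend':(212,176,.142)}
P={k:plane(c,(u,v),z)[0] for k,(u,v,z) in L.items()}
rnd=(P['pinR']+P['pinL'])/2; O=rnd-Rz@[.04,0,0]; O[2]=0
P['round']=rnd;P['square']=sum(P[k] for k in('sqR_f','sqR_b','sqL_f','sqL_b'))/4
for k,p in P.items(): print(k,p,'tote-rel',Rz.T@(p-O)*1000,'tool',A.T@(p-s['tcp_pos'])/.04, 'depth',deep(c,L[k][:2])[0][2] if k in L else '')
E
```

```text
pinR [ 0.6515 -0.1174  0.164 ] tote-rel [ 40.1111 -19.7255 164.    ] tool [-0.0499 -0.4867  3.418 ] depth 0.16339171185725204
pinL [ 0.648  -0.0782  0.164 ] tote-rel [ 39.8889  19.7255 164.    ] tool [-0.0482  0.4996  3.4181] depth 0.16375215736093082
handle [ 0.5495 -0.0473  0.165 ] tote-rel [-55.5902  58.8699 165.    ] tool [2.3351 1.4875 3.3965] depth 0.16249978916532887
sqR_f [ 0.6189 -0.0046  0.164 ] tote-rel [ 17.1416  95.5133 164.    ] tool [0.5132 2.3965 3.419 ] depth 0.16363175336109878
sqR_b [0.6617 0.0008 0.164 ] tote-rel [ 60.2546  97.2544 164.    ] tool [-0.5648  2.4359  3.4175] depth 0.16260461735076068
sqL_f [0.615  0.0434 0.164 ] tote-rel [ 17.3958 143.6763 164.    ] tool [0.5022 3.6006 3.419 ] depth 0.1646381127853123
sqL_b [0.6575 0.0472 0.164 ] tote-rel [ 60.0156 143.8731 164.    ] tool [-0.5633  3.6014  3.4175] depth 0.016616048964539776
gend [ 0.6107 -0.1606  0.142 ] tote-rel [ -4.2314 -59.3047 142.    ] tool [ 1.0617 -1.4719  3.9695] depth 0.14190453274291154
round [ 0.6497 -0.0978  0.164 ] tote-rel [ 40.   0. 164.] tool [-0.049   0.0065  3.418 ] depth 
square [0.6383 0.0217 0.164 ] tote-rel [ 38.7019 120.0793 164.    ] tool [-0.0282  3.0086  3.4182] depth
```

```bash
python3 -m handwheel '{"deltas": [[1,-0.05,0,0.4,0],[1,0,0,0.6,0],[1,0,0,0.6,0],[1,0,0,0.5,0],[1,0,0,0.24,0],[1,0,0,0,0],[0.2,0,0,0,0],[0,0,0,0,0],[-0.5,0,0,0,0],[-1,0,0,0,0],[-1,0,0,0,0],[-1,0,0,0,0],[-1,0,0,0,0],[-1,0,0,0,0],[-1,0,0,0,0],[-1,0,0,0,0],[-1,0,0,0,0],[-1,0,0,0,0]]}' 40
python3 - <<'E'
from h import *
s=status.get_state();print(s['finger_gap'],s['grip_force'],s['tcp_pos'],s['wrist_force'])
c=snap('wrist','w4')
E
```

```text
clock: 11.42
tcp_pos: [0.6512, -0.0968, 0.2102]
orientation: [0.002, -0.045, 0.999, 0.0]
wrist_force: [-1.9, 3.1, 8.2]
finger_gap: 0.0273
grip_force: 40.4
0.027292397842959008 40.41679859161377 [ 0.65119509 -0.09681518  0.21019497] [-1.92091981  3.05776557  8.20101587]
```

```bash
python3 -m handwheel '{"deltas": [[1,0,0,0,0],[1,0,0,0,0],[1,0,0,0,0],[1,0,0,0,0],[1,0,0,0,0],[1,0,0,-0.4,0],[1,0,0,-0.6,0],[1,0,0,-0.6,0],[1,0,0,-0.6,0],[1,0,0.5,0,0],[1,0,0.5,0,0],[1,0,0.5,0,0],[1,0,0.5,0,0],[1,0,0.5,0,0],[1,0,0.5,0,0],[1,0,0,0,0],[1,0,0,0,0]]}' 40
python3 - <<'E'
from h import *
c=snap('wrist','w5')
s=status.get_state();A=Rq(s['orientation']);print(s['tcp_pos'],A.T@(np.array([.6383,.0217,.164])-s['tcp_pos'])/.04)
E
```

```text
clock: 13.6
tcp_pos: [0.6399, 0.022, 0.2959]
orientation: [0.0, -0.045, 0.999, -0.0]
wrist_force: [0.7, 0.2, 0.2]
finger_gap: 0.0855
grip_force: 0.0
[0.63992605 0.02157805 0.29583309] [0.04034097 0.00800049 3.29582276]
```

View pics/w5.png

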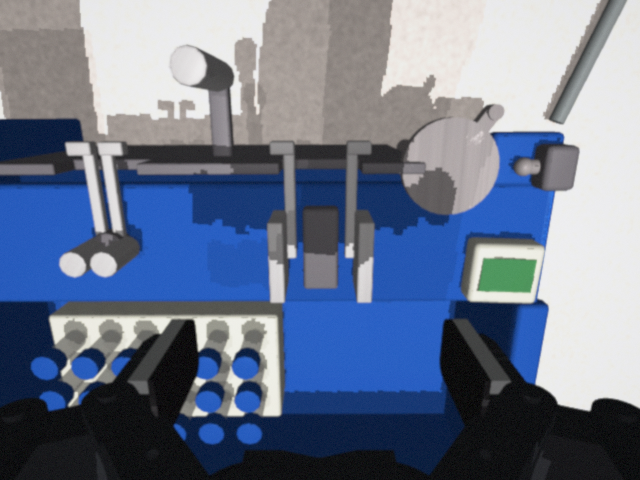

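```bash
python3 -m handwheel '{"deltas": [[1,0.04,0,0.4,0],[1,0,0,0.6,0],[1,0,0,0.6,0],[1,0,0,0.4,0],[1,0,0,0.2,0],[1,0,0,0,0],[0.2,0,0,0,0],[0,0,0,0,0],[-0.5,0,0,0,0],[-1,0,0,0,0],[-1,0,0,0,0],[-1,0,0,0,0],[-1,0,0,0,0],[-1,0,0,0,0],[-1,0,0,0,0],[-1,0,0,0,0],[-1,0,0,0,0],[-1,0,0,0,0]]}' 40
python3 - <<'E'
from h import *
np.set_printoptions(precision=4,suppress=True)
s=status.get_state();print(s['finger_gap'],s['grip_force'],s['tcp_pos'],s['wrist_force'])
c=load('w5')
P={k:plane(c,(u,v),z)[0] for k,(u,v,z) in {'disk':(450,165,.142),'handle':(188,67,.165),'gend':(0,0,.1)}.items()}
Rz=R.from_euler('z',.085).as_matrix()
for k in P: print(k,P[k],deep(c,(450,165) if k=='disk' else (188,67))[0])
print('hinge-handle tote',Rz.T@(P['disk']-P['handle']))
E
```

```text
clock: 15.9
tcp_pos: [0.6388, 0.0226, 0.2099]
orientation: [0.002, -0.045, 0.999, 0.0]
wrist_force: [-1.4, 2.8, 7.6]
finger_gap: 0.0277
grip_force: 42.2
0.027674447196272184 42.22230076789856 [0.6388 0.0226 0.2099] [-1.4357  2.8108  7.5609]
disk [0.5849 0.0856 0.142 ] [0.5852 0.0866 0.1387]
handle [ 0.5506 -0.0455  0.165 ] [ 0.5504 -0.0466  0.1615]
gend [ 0.5206 -0.1707  0.1   ] [ 0.5504 -0.0466  0.1615]
hinge-handle tote [ 0.0453  0.1277 -0.023 ]
```

```bash
python3 -m handwheel '{"deltas": [[1,0,0,0,0],[1,0,0,0,0],[1,0,0,0,0],[1,0,0,0,0],[1,0,0,0,0],[1,0,0,-0.4,0],[1,0,0,-0.6,0],[1,0,0,-0.6,0],[1,0.5,-0.3,0,0],[1,0.5,-0.3,0,0],[1,0.5,-0.3,0,0],[1,0.5,-0.3,0,0],[1,0.37,-0.33,0,0],[1,0,0,0,0],[1,0,0,0,0]]}' 40
python3 - <<'E'
from h import *
c=snap('wrist','w6')
s=status.get_state();A=Rq(s['orientation']);print(s['tcp_pos'],A.T@(np.array([.550,-.0467,.146+.054])-s['tcp_pos'])/.04)
t=snap('top','t2')
E
```

```text
clock: 17.77
tcp_pos: [0.5498, -0.0477, 0.2723]
orientation: [0.001, -0.045, 0.999, -0.0]
wrist_force: [0.3, -0.1, -0.0]
finger_gap: 0.0853
grip_force: 0.0
[ 0.54983686 -0.0474661   0.27214484] [-0.00427566  0.01888835  1.80362321]
```

View pics/w6.png

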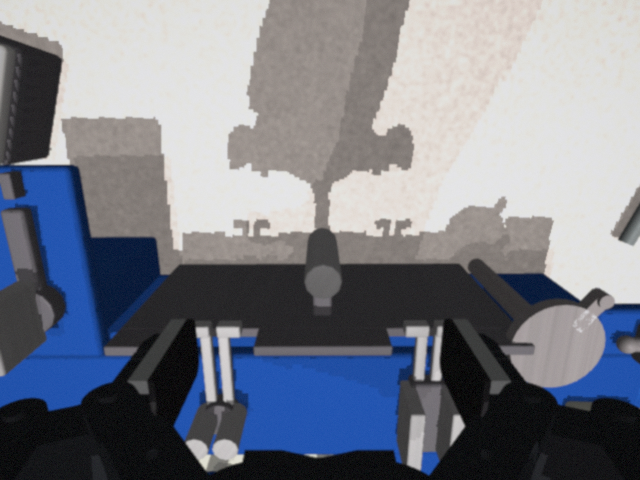

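```bash
python3 -m handwheel '{"deltas": [[1,0,0.02,0.4,0],[1,0,0,0.5,0],[1,0,0,0.5,0],[1,0,0,0.4,0],[0.2,0,0,0,0],[-0.5,0,0,0,0],[-1,0,0,0,0],[-1,0,0,0,0],[-1,0,0,0,0],[-1,0,0,0,0],[-1,0,0,0,0],[-1,0,0,0,0],[-1,0,0,0,0]]}' 80
python3 -m handwheel '{"deltas": [[-1,0.28,0.12,0,0.5],[-1,0.28,0.12,0,0.5],[-1,0.28,0.12,0,0.5],[-1,0.28,0.12,0,0.5],[-1,0.28,0.12,0,0.5],[-1,0.28,0.12,0,0.5],[-1,0,0,0,0],[-1,0,0,0,0]]}'
```

```text
clock: 19.5
tcp_pos: [0.5496, -0.0461, 0.2009]
orientation: [0.001, -0.045, 0.999, 0.001]
wrist_force: [-0.9, 5.3, 6.4]
finger_gap: 0.0161
grip_force: 78.1
clock: 20.5
tcp_pos: [0.488, -0.0105, 0.2009]
orientation: [0.001, 0.215, 0.977, -0.0]
wrist_force: [0.3, 0.5, 6.0]
finger_gap: 0.0164
grip_force: 79.0
```

```bash
python3 -m handwheel '{"deltas": [[-1,0.28,0.12,0,0.5],[-1,0.28,0.12,0,0.5],[-1,0.28,0.12,0,0.5],[-1,0.28,0.12,0,0.5],[-1,0.28,0.12,0,0.5],[-1,0.28,0.12,0,0.5],[-1,0,0,0,0]]}'
python3 -m handwheel '{"deltas": [[-1,0.28,0.12,0,0.5],[-1,0.28,0.12,0,0.5],[-1,0.28,0.12,0,0.5],[-1,0.28,0.12,0,0.5],[-1,0.28,0.12,0,0.5],[-1,0.28,0.12,0,0.5],[-1,0,0,0,0],[-1,0,0,0,0],[-1,0,0,0,0],[-1,0,0,0,0]]}'
python3 - <<'E'
from h import *
s=status.get_state(); p=s['tcp_pos']; hd=np.array([.5497,-.0467]); 
Rz=R.from_euler('z',.085).as_matrix()[:2,:2]; H=hd+Rz@[.049,.130]
a=np.arctan2(*(hd-H)[::-1]); b=np.arctan2(*(p[:2]-H)[::-1]); print('gate est',(a-b)%(2*np.pi),np.linalg.norm(p[:2]-H),p,s['wrist_force'],s['finger_gap'],s['joint_pos'])
c=snap('wrist','w7'); t=snap('side','s2')
a=cv2.resize(c['frame'],(400,300)); b=cv2.resize(t['frame'][130:310,220:460],(400,300)); cv2.imwrite('pics/fin.png',np.hstack([a,b])[:,:,::-1])
E
```

```text
clock: 21.38
tcp_pos: [0.4515, 0.0533, 0.2009]
orientation: [0.0, 0.46, 0.888, 0.0]
wrist_force: [-3.1, 0.0, 9.8]
finger_gap: 0.016
grip_force: 79.4
clock: 22.62
tcp_pos: [0.452, 0.1248, 0.2009]
orientation: [0.0, 0.675, 0.738, -0.0]
wrist_force: [-4.1, -0.5, 12.6]
finger_gap: 0.0161
grip_force: 79.7
gate est 1.5672895931878879 0.14062993094911472 [0.45202472 0.12476513 0.20088069] [-4.14788649 -0.5098448  12.5690295 ] 0.01607082243243129 [ 9.83845538e-02  1.70328983e-01 -4.02465624e-01  9.98189200e-01
 -1.04899911e-03  1.57908776e+00]
```

View pics/fin.png

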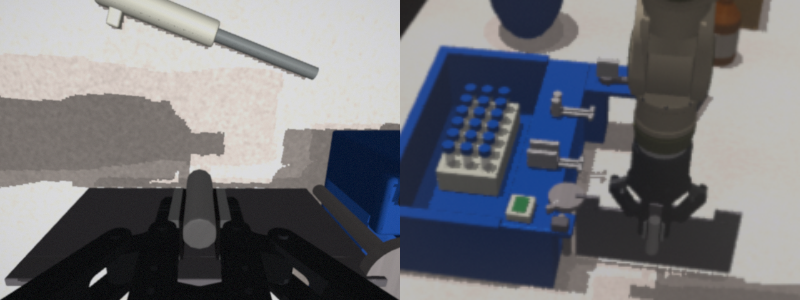

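```bash
python3 -c "
from workcell import hand_in; print(hand_in())"
```

```text
the job is handed in; nothing more can be done
None
```

The job is handed in: the button's nose faces the mark, both catches are squeezed in (round, then square), and the gate is open at about 1.57 rad with the gripper still holding the handle. I saw no bystander disturbed; the hand-in returned no verdict.

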